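Bring the trolley wheel's valve to the top

TASK

The trolley wheel on the plywood stand is to be pumped up: push its spokes with the closed fingertips, one spoke after another, to turn the wheel until the valve stem is at the very top of the wheel, straight up from the axle, and leave it at rest there. Push gently and only on the spokes, never pinch them, push on the tyre or push on the valve stem, and leave everything else where it is.

Things in the scene. Friction and masses are not known exactly. Their poses are not given: they have to be found in the camera images.
- stand: Plywood wheel stand, fixed. Origin on the table straight under the axle; x level, away from the robot's side, y left seen from the robot, z up. The wheel leans back on it like a lectern, its disc 40 degrees from the table, face towards the robot and up: the axle rises towards the robot along (-0.643, 0, 0.766), the disc's up-slope direction is (0.766, 0, 0.643), in stand axes.
- base_top (a point): Top of the stand's base board under the axle, 18 mm above the table. The board is 390 mm in the stand's x (from -215 to +175 mm) by 400 mm in y. Behind the hub a wooden post 90 mm wide (y) carries the axle; it stays 40 mm or more behind the spokes.
- strap_mid (a point): Middle of a flat steel strap, 16 mm wide and 6 mm thick, that runs level (stand's y) across the whole wheel front over the hub, from post to post (posts at y = +-182 mm, 26 mm wide, under 200 mm high). It lies 25 mm in front of the spokes' middle, along the axle: spokes pass under it, but a finger between spokes cannot pass it and must work above it or below it.
- axle (a point): Centre of the wheel, on the axle, amid the thickness of the spokes (8 mm in front of the middle plane of tyre and rim); about 171 mm above the table. The hub is 44 mm across, its front 18 mm in front of this point; rim inside radius 98 mm; black rubber tyre 310 mm outer, 218 mm inner diameter, 46 mm thick.
- wheel: Wheel: rim, tyre and five straight aluminium spokes 14 mm wide and thick, at 36, 108, 180, 252, 324 degrees from x. Origin on the axle in the middle plane (spokes lie 1 to 15 mm in front of it); x points to the valve, z along the axle towards the robot. Turns freely both ways on a stiff bearing (0.14 Nm, 3 N at 50 mm from the axle): stays where left. The valve starts 126 to 180 degrees from the top.
- valve_mid (a point): Middle of the valve stem, 89 mm from the axle: brass, 9 mm thick, with a black cap 11 mm thick, sticking 22 mm inwards from the rim (100 to 78 mm from the axle) between two spokes; its centre line lies 6 mm behind the middle plane, 14 mm behind the spokes' middle.
- spanner: Bystander, leave alone: a steel spanner 150 mm long lying on the stand's base board in front of the wheel, handle along its x. Origin at its underside, amid its length.
- axle_nut: Bystander, leave alone: a steel nut, 26 mm across and 11 mm high, on the base board in front of the wheel. Origin at its underside.
- tape_measure: Bystander, leave alone: a black tape measure 36 x 64 x 60 mm on the rear of the base board, behind the wheel. Origin at its underside.
- screw_jar: Bystander, leave alone: a clear jar 52 mm across and 60 mm high on the rear of the base board, behind the wheel. Origin at its underside.
- bottle: Bystander, leave alone: a water bottle 64 mm across and 210 mm high, on the table to the left. Origin at its underside.
- offcut: Bystander, leave alone: a wooden offcut 60 x 110 x 30 mm, on the table to the left. Origin at its underside.
- screwdriver: Bystander, leave alone: a screwdriver 190 mm long lying on the table to the right. Origin at its underside, amid its length.

How it is judged:
By the outcome, as a careful person would: the job done as asked, in the order asked, and still so for the second after the job is handed in, with the robot touching nothing.
It also fails if it takes over 51 s, if anything falls off the work surface, if the arm or the gripper's body presses on something with over 40 N, if the wrist force passes 120 N, or if a joint passes its speed limit or range.

ROBOT

A 7-joint arm with a two-finger parallel gripper is mounted at the origin on the work surface. World frame = base frame: x ahead of the robot, y to its left, z up, the work surface at z = 0. Lengths are in m, angles in rad, forces in N, time in s.
With the tool pointing down it reaches from about 0.4 to 0.75 m from the base axis. Payload 19.5 kg.
Tool frame: the origin (TCP) lies midway between the tips of the shut fingers; the grasp point (between the pads) lies 19 mm behind it (env.grip_point_offset is the distance from the TCP to the grasp point, in m); z points along the fingers, y is the line along which they close (so a half turn about z gives the same grasp; the last joint's range is limited). The gripper opens to 85 mm and grips with 20 to 120 N. Pads are 22 mm wide; open, the fingers measure 114 mm over their backs; the gripper's body (76 mm by 85 mm) begins 54 mm behind the grasp point. The pads swing forward as they close: fully open they stand 13 mm farther back than shut.
Start: joints at [1.283, 0.707, -0.028, 1.485, 0.022, 0.951, -0.075], TCP at [0.14, -0.558, 0.231] pointing down, gripper open.
Joint ranges: [-2.71, 2.71], [-0.32, 2.16], [-1.57, 1.52], [0, 2.45], [-1.46, 4.6], [0, 2.02], [-2.83, 2.83]. Speed limits (rad/s): [1.89, 1.89, 2.57, 2.57, 3.01, 3.01, 3.01].

INTERFACE

Orientations are given as a unit quaternion [x, y, z, w].
In Python, from cell import env, imaging gives the robot as it stands.
- The arm moves only by the shell command python3 -m inch 'ROWS' [OPENING] [FORCE]. ROWS is JSON, a list of rows, each a list of 2 entries, a list of its own where there are three numbers: the shift along the tool's x, y, z in cm, then the turn, a rotation vector about the tool's x, y, z in units of 8 degrees (1.0 is 8 degrees). In form: [[[tx, ty, tz], [ax, ay, az]], ...]. A call has 1 to 12 rows; each row shifts and turns the commanded pose from where the row before left it, along the tool's axes as they then stand; what a row does not reach is not made up. A row lasts 1/10 s, in which the tool goes at most 50 mm and 8.59 degrees, less where a joint would pass 70% of its speed; a pose out of reach is approached as far as the arm can. A call with a gripper value outside its range is refused whole. OPENING is the opening, from 0 (shut) to 1 (fully open), set as the call begins (- or left out, the last holds). The fingers move at their own pace and stop on an object; FORCE is the grip in N (left out, the last holds). Time passes only in rows, so rows that do not move let the fingers close. It gives the time, the measured TCP pose, the force, the opening and the grip force at its end, in the units of the state.
- env.observe(): the state, without advancing time (a new reading comes with each control period).
- imaging.camera(name): name is "side" or "top"; returns the picture (384x512x3 uint8, red, green, blue); there is no depth.
- imaging.camera_model(name): a dict with "K" (3x3 intrinsics, pixels), "k1" (the pictures are not rectified: a ray, as slopes to the right and down, at radius r is drawn at 1 + k1 r^2 times it, then the intrinsics apply), "rvec" (rotation vector, rad) and "tvec" (3), from world to camera coordinates, as OpenCV has them. Camera axes: x right, y down, z forward; pixel columns grow to the right and rows downward; lengths in m; the calibration is good to about 2 mm. A picture is of the moment at which its call begins. camera_model takes no time and is no camera call.
- env.close_job(): hands the job in; it is judged then, once.
The state is a dict: "time": time; "joints": joint angles; "dq": joint speeds; "joint_torque": joint torques, N m; "ee_pos": TCP position; "orientation": TCP orientation; "contact_force": force on the tool from outside, world axes, zero at the start; "moment": the same for the moment, N m; "gripper_width": finger opening in m; "grip_force": force on a finger pad.
Only numpy, scipy, OpenCV 4.12 (cv2) and the standard library are available. Lean on these libraries where they do the work, as an engineer would, in place of code of your own. Each camera call takes 0.05 s, during which the arm holds its last target. There are 200 camera calls.

## Working session

There is one attempt and no reset: what is moved stays moved. The work goes in short steps, Python scripts to look and compute and a shell command to move; the robot and the scene stay as the last step left them, time stands still between calls to the robot, and variables do not carry over. Pictures are saved under pics/ and viewed, at most 10 in all, crops included, and the job is handed in when it is done.

```bash
ls; mkdir -p pics
python3 - <<'E'
from cell import env, imaging
import cv2
for n in("side","top"):
    cv2.imwrite(f"pics/{n}0.png",cv2.cvtColor(imaging.camera(n),cv2.COLOR_RGB2BGR)); print(imaging.camera_model(n))
print(env.observe())
E
```

```text
pics
{'K': array([[487.43611875,   0.        , 251.24552974],
       [  0.        , 487.43611875, 199.21733457],
       [  0.        ,   0.        ,   1.        ]]), 'k1': -0.010207057814908896, 'rvec': array([ 2.23411903,  0.63393467, -0.27651149]), 'tvec': array([-0.45582608, -0.09788873,  1.84905984])}
{'K': array([[387.93385728,   0.        , 252.1562568 ],
       [  0.        , 387.93385728, 194.98948284],
       [  0.        ,   0.        ,   1.        ]]), 'k1': 0.022518437957747217, 'rvec': array([ 2.17459738, -2.02377649,  0.23146699]), 'tvec': array([-0.04473497,  0.58181176,  1.41664028])}
{'time': 0.1, 'joints': array([ 1.28332351,  0.70707273, -0.02761345,  1.48493144,  0.02197791,
        0.9509108 , -0.0754899 ]), 'dq': array([ 0.00101515, -0.00328629,  0.00104717, -0.00164357, -0.00080434,
        0.00054106, -0.00034004]), 'joint_torque': array([ 3.46820147e-03, -8.84289408e+01,  1.23725418e+00, -2.36455518e+01,
        1.70672697e-02,  5.05527118e-03,  1.18271246e-04]), 'ee_pos': array([ 0.13984783, -0.55749204,  0.23086078]), 'orientation': array([ 9.92459234e-01,  1.22574093e-01, -7.03115431e-05, -5.05521415e-04]), 'contact_force': array([-0.94878789, -0.48082257,  0.37393603]), 'moment': array([ 0.00316321, -0.04352657,  0.02346684]), 'grip_force': 0.0, 'gripper_width': 0.08525084630658236}
```

View pics/side0.png

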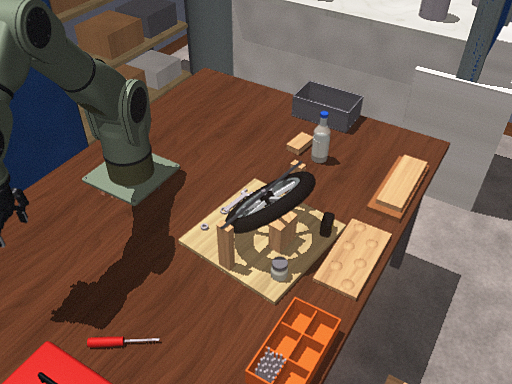

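View pics/top0.png

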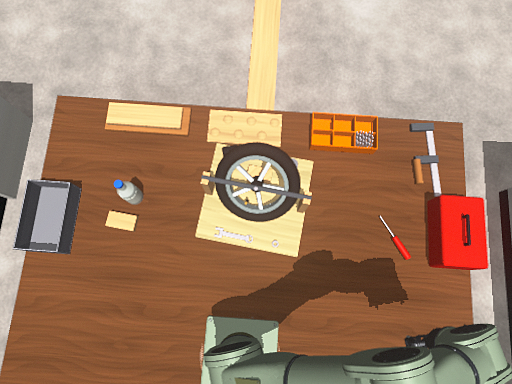

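The top view shows the wheel at about (258,185), the strap from (207,180) to (308,200), and the board corners near (215,143), (313,160), (297,255) and (196,236). I'll zoom in on the wheel.

Run:
```python
import cv2
a=cv2.imread("pics/top0.png")[130:262,185:325]
cv2.imwrite("pics/topc.png",cv2.resize(a,None,fx=4.5,fy=4.5,interpolation=cv2.INTER_CUBIC))
```

```text
(no output)
```

View pics/topc.png

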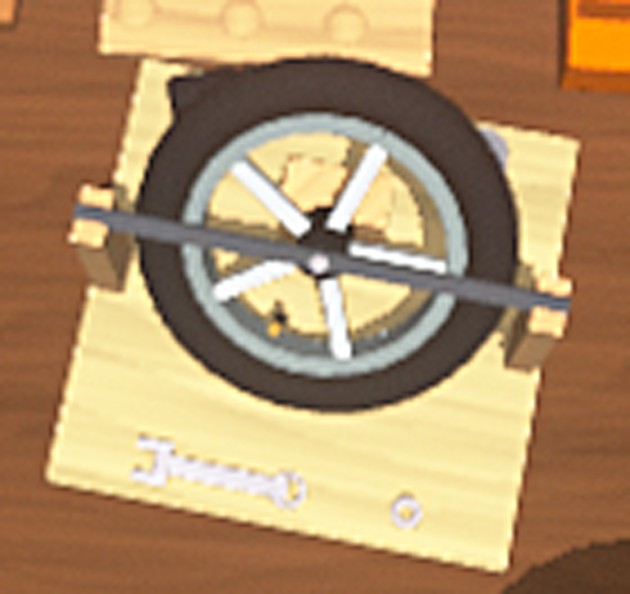

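The crop shows the valve at (277,320), lower-left between two spokes. Spoke ends are at (218,293), (341,352), (443,266), (378,152) and (240,167).

```bash
cat > h.py <<'E'
import numpy as np, cv2
from cell import env, imaging
from scipy.spatial.transform import Rotation as R
def cam(n):
    m=imaging.camera_model(n); return m['K'],np.array([m['k1'],0,0,0,0.]),m['rvec'],m['tvec']
def ray(n,p):
    K,d,r,t=cam(n); q=cv2.undistortPoints(np.array([[p]],float),K,d)[0,0]
    M=R.from_rotvec(r).as_matrix(); return -M.T@t, M.T@np.array([q[0],q[1],1])
def cast(n,p,P,N):
    o,v=ray(n,p); return o+v*(np.dot(np.subtract(P,o),N)/np.dot(v,N))
def proj(n,X):
    K,d,r,t=cam(n); return cv2.projectPoints(np.atleast_2d(np.array(X,float)),r,t,K,d)[0][:,0]
cp=lambda x,y:(185+(x+.5)/4.5-.5,130+(y+.5)/4.5-.5)
try: S=np.load('stand.npz'); O,A=S['O'],S['A']; n_=A@[-.643,0,.766]; u_=A@[.766,0,.643]; y_=A[:,1]; ax=O+[0,0,.171]
except Exception: pass
E
python3 - <<'E'
from h import *
import h
c=np.array([cast("top",cp(*p),[0,0,.018],[0,0,1]) for p in [(48,482),(508,570),(580,140),(142,60)]])
print(c.round(4),[np.linalg.norm(c[i]-c[(i+1)%4]).round(4) for i in range(4)])
x=(c[2]+c[3]-c[0]-c[1]); y=(c[0]+c[3]-c[1]-c[2])
yaw=np.arctan2(x[1],x[0]); yaw2=np.arctan2(-y[0],y[1]); print(np.degrees([yaw,yaw2]))
yaw=(yaw+yaw2)/2; A=R.from_euler('z',yaw).as_matrix()
O=c.mean(0)+A@[.02,0,0]; O[2]=0; np.savez('stand.npz',O=O,A=A)
n_=A@[-.643,0,.766]; u_=A@[.766,0,.643]; y_=A[:,1]; ax=O+[0,0,.171]
print("O",O,"axle",ax)
sm=ax+.028*n_; print("strapmid px",proj("top",sm),cp(318,262))
for p in [(218,293),(341,352),(443,266),(378,152),(240,167)]:
    d=cast("top",cp(*p),ax+.007*n_,n_)-ax; print("spoke",np.degrees(np.arctan2(d@y_,d@u_)).round(1),np.hypot(d@y_,d@u_).round(4))
d=cast("top",cp(277,320),ax-.014*n_,n_)-ax; print("valve",np.degrees(np.arctan2(d@y_,d@u_)).round(1),np.hypot(d@y_,d@u_).round(4))
for k in(182,-182):
  print(cast("top",cp(*((95,192) if k>0 else (552,292))),sm,[0,0,1]), sm+k/1000*y_)
E
```

```text
[[ 0.4143  0.2043  0.018 ]
 [ 0.3681 -0.1915  0.018 ]
 [ 0.7534 -0.2385  0.018 ]
 [ 0.8004  0.1593  0.018 ]] [np.float64(0.3985), np.float64(0.3882), np.float64(0.4006), np.float64(0.3887)]
[-6.80044064 -6.7034145 ]
O [ 0.60390516 -0.01898019  0.        ] axle [ 0.60390516 -0.01898019  0.171     ]
strapmid px [[256.30381479 186.51919188]] (255.27777777777777, 187.83333333333334)
spoke 127.2 0.0992
spoke -163.7 0.0963
spoke -89.7 0.094
spoke -17.9 0.0899
spoke 55.3 0.092
valve 160.9 0.0907
[0.62482468 0.16481442 0.192448  ] [0.60742391 0.1638743  0.192448  ]
[ 0.57022559 -0.19610813  0.192448  ] [ 0.56462814 -0.19760118  0.192448  ]
```

```bash
cat >> h.py <<'E'
def T(phi,r,n):
    p=np.radians(phi); return ax+r*(np.cos(p)*u_+np.sin(p)*y_)+n*n_
Rt=R.from_matrix(np.column_stack([u_,-y_,-n_])) if 'u_' in globals() else None
def where():
    s=env.observe(); d=s['ee_pos']-ax; R0=R.from_quat(s['orientation'])
    print("t",s['time'],"u,y,n mm",(1000*np.array([d@u_,d@y_,d@n_])).round(1),"phi",np.degrees(np.arctan2(d@y_,d@u_)).round(1),"r",(1000*np.hypot(d@u_,d@y_)).round(1))
    print("turn(8deg)",((R0.inv()*Rt).as_rotvec()/np.radians(8)).round(2),"F(uyn)",[round(float(s['contact_force']@a),1) for a in(u_,y_,n_)],"w",round(s['gripper_width'],4),"J",s['joints'].round(2))
    return s,R0
def to(phi,r,n):
    s,R0=where(); g=T(phi,r,n)-s['ee_pos']; print("shift target-axes cm",(100*Rt.inv().apply(g)).round(2)," now-axes",(100*R0.inv().apply(g)).round(2))
E
python3 -c "
from h import *
to(20,.075,.12)"
```

```text
t 0.1 u,y,n mm [-266.  -589.3  301.5] phi -114.3 r 646.6
turn(8deg) [-0.92  4.95  2.49] F(uyn) [-0.4, -0.6, 0.9] w 0.0853 J [ 1.28  0.71 -0.03  1.48  0.02  0.95 -0.08]
shift target-axes cm [ 33.65 -61.5   18.14]  now-axes [ 56.86 -44.17  -7.69]
```

```bash
python3 -m inch '[[[0,0,-4],[0,0,0]],[[0,0,-4],[0,0,0]],[[0,0,-4],[0,0,0]],[[0,0,0],[-0.15,0.83,0.41]],[[0,0,0],[-0.15,0.83,0.41]],[[0,0,0],[-0.15,0.83,0.41]],[[0,0,0],[-0.15,0.83,0.41]],[[0,0,0],[-0.15,0.83,0.41]],[[0,0,0],[-0.15,0.83,0.41]],[[0,0,0],[0,0,0]],[[0,0,0],[0,0,0]]]' 0 20; python3 -c "
from h import *
to(20,.075,.12)"
```

```text
time: 1.2
ee_pos: [0.1396, -0.5577, 0.3511]
orientation: [0.938, -0.053, 0.343, 0.019]
contact_force: [1.1, -0.3, 1.5]
gripper_width: 0.0
grip_force: 0.0
t 1.2 u,y,n mm [-188.9 -589.6  393.7] phi -107.8 r 619.1
turn(8deg) [-0.03 -0.02  0.03] F(uyn) [1.8, -0.2, 0.4] w 0.0 J [ 1.78  0.61 -0.29  1.53 -0.64  1.01  0.21]
shift target-axes cm [ 25.93 -61.52  27.37]  now-axes [ 26.09 -61.31  27.71]
```

```bash
python3 -m inch '[[[1.8,-4.4,0],[0,0,0]],[[1.8,-4.4,0],[0,0,0]],[[1.8,-4.4,0],[0,0,0]],[[1.8,-4.4,0],[0,0,0]],[[1.8,-4.4,0],[0,0,0]],[[1.8,-4.4,0],[0,0,0]],[[1.8,-4.4,0],[0,0,0]],[[1.8,-4.4,0],[0,0,0]],[[0,0,0],[0,0,0]]]'; python3 -c "
from h import *
to(20,.075,.12)"
```

```text
time: 2.1
ee_pos: [0.2907, -0.2154, 0.4462]
orientation: [0.938, -0.048, 0.344, 0.02]
contact_force: [-0.7, -1.3, -0.1]
gripper_width: -0.0002
grip_force: 0.0
t 2.1 u,y,n mm [ -43.6 -231.9  395.9] phi -100.7 r 235.9
turn(8deg) [-0.04 -0.03  0.1 ] F(uyn) [-0.5, -1.3, 0.3] w -0.0002 J [ 1.56 -0.06 -0.52  2.18 -0.89  0.77 -0.05]
shift target-axes cm [ 11.41 -25.75  27.59]  now-axes [ 11.65 -25.45  27.76]
```

```bash
python3 -m inch '[[[1.8,-1.5,4],[0,0,0]],[[1.8,-2.5,3.5],[0,0,0]],[[1.6,-4,2.2],[0,0,0]],[[1.6,-4.4,1.5],[0,0,0]],[[1.6,-4.4,1.5],[0,0,0]],[[1.6,-4.4,1.5],[0,0,0]],[[1.6,-4.3,1.5],[0,0,0]],[[0,0,0],[0,0,0]]]'; python3 -c "
from h import *
to(20,.075,.12)"
```

```text
time: 2.9
ee_pos: [0.4183, -0.115, 0.3962]
orientation: [0.944, -0.054, 0.324, 0.021]
contact_force: [0.1, 0.4, 0.7]
gripper_width: -0.0002
grip_force: 0.0
t 2.9 u,y,n mm [  12.3 -117.1  283.7] phi -84.0 r 117.8
turn(8deg) [0.01 0.27 0.03] F(uyn) [0.5, 0.4, 0.5] w -0.0002 J [ 0.69  0.07 -0.47  2.23 -0.18  0.19 -1.3 ]
shift target-axes cm [  5.82 -14.28  16.37]  now-axes [  6.5  -14.27  16.12]
```

```bash
python3 -m inch '[[[0.8,-1.2,2],[0,0.03,0]],[[0.8,-1.2,2],[0,0.03,0]],[[0.8,-1.4,1.5],[0,0.03,0]],[[0.8,-1.4,1],[0,0.03,0]],[[0.8,-1.4,1],[0,0.03,0]],[[0.8,-1.4,1],[0,0.03,0]],[[0.8,-1.4,0],[0,0.03,0]],[[0.8,-1.4,0],[0,0.03,0]],[[0,-1.4,0],[0,0.03,0]],[[0,-1.4,0],[0,0,0]],[[0,0,0],[0,0,0]]]'; python3 -c "
from h import *
to(20,.075,.12)"
```

```text
time: 4.0
ee_pos: [0.5109, -0.0126, 0.3787]
orientation: [0.939, -0.057, 0.337, 0.023]
contact_force: [-0.1, -0.4, 0.5]
gripper_width: 0.0004
grip_force: 0.0
t 4.0 u,y,n mm [ 62.2  -4.6 219. ] phi -4.2 r 62.4
turn(8deg) [ 0.05  0.07 -0.01] F(uyn) [0.3, -0.4, 0.5] w 0.0004 J [-0.49  0.23  0.46  2.15  0.25  0.11 -2.01]
shift target-axes cm [ 0.83 -3.02  9.89]  now-axes [ 0.91 -3.09  9.87]
```

```bash
python3 -m inch '[[[0.2,-0.6,1.2],[0,0,0]],[[0.2,-0.6,1.5],[0,0,0]],[[0.2,-0.6,1.5],[0,0,0]],[[0.2,-0.6,1.5],[0,0,0]],[[0.2,-0.4,1.5],[0,0,0]],[[0,0,1.5],[0,0,0]],[[0,0,1.5],[0,0,0]],[[0,0,1.5],[0,0,0]],[[0,0,1.5],[0,0,0]],[[0,0,1.5],[0,0,0]],[[0,0,0],[0,0,0]]]'
python3 - <<'E'
from h import *
to(18,.075,.045)
cv2.imwrite("pics/top1.png",cv2.resize(cv2.cvtColor(imaging.camera("top"),cv2.COLOR_RGB2BGR)[100:250,165:335],None,fx=4,fy=4,interpolation=cv2.INTER_CUBIC))
E
```

```text
time: 5.1
ee_pos: [0.6231, 0.0024, 0.2881]
orientation: [0.945, -0.061, 0.322, 0.025]
contact_force: [-0.4, -0.9, 0.5]
gripper_width: 0.0001
grip_force: 0.0
t 5.1 u,y,n mm [88.  23.5 79. ] phi 14.9 r 91.1
turn(8deg) [ 0.1   0.29 -0.04] F(uyn) [0.1, -0.9, 0.5] w 0.0001 J [-0.32  0.54  0.3   1.97  0.17  0.   -1.98]
shift target-axes cm [-1.66  0.03  3.4 ]  now-axes [-1.52 -0.01  3.47]
```

View pics/top1.png

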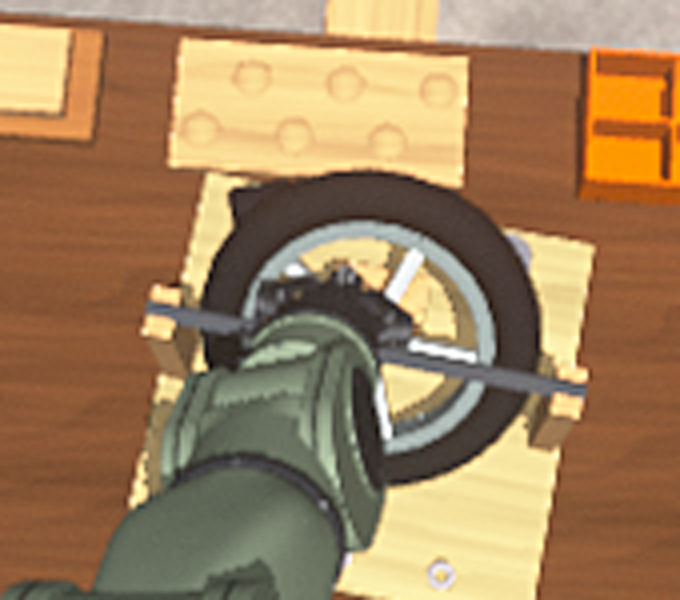

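The gripper is over the opening at about (345,280) in the crop. Joint 6 is at its stop, so I'll work with the tool about 14° steeper, which leans away from the strap.

```bash
echo "Rt=Rt*R.from_euler('y',-14,degrees=True)" >> h.py; python3 -m inch '[[[0,0,0],[0,-0.5,0]],[[0,0,0],[0,-0.5,0]],[[0,0,0],[0,-0.45,0]],[[0,0,0],[0,0,0]]]'
python3 - <<'E'
from h import *
to(16,.075,.035)
to(16,.075,-.003)
E
```

```text
time: 5.55
ee_pos: [0.6229, 0.0022, 0.2903]
orientation: [0.972, -0.063, 0.226, 0.018]
contact_force: [-0.3, -0.4, -1.0]
gripper_width: -0.0001
grip_force: 0.0
t 5.55 u,y,n mm [89.3 23.3 80.9] phi 14.6 r 92.3
turn(8deg) [ 0.08 -0.02 -0.07] F(uyn) [-0.8, -0.5, -0.6] w -0.0001 J [-0.16  0.55  0.09  1.75  0.15  0.41 -1.92]
shift target-axes cm [-0.56  0.26  4.87]  now-axes [-0.57  0.21  4.87]
t 5.55 u,y,n mm [89.3 23.3 80.9] phi 14.6 r 92.3
turn(8deg) [ 0.08 -0.02 -0.07] F(uyn) [-0.8, -0.5, -0.6] w -0.0001 J [-0.16  0.55  0.09  1.75  0.15  0.41 -1.92]
shift target-axes cm [0.36 0.26 8.55]  now-axes [0.34 0.16 8.56]
```

```bash
python3 -m inch '[[[-0.2,0.1,1.6],[0,0,0]],[[-0.2,0.1,1.6],[0,0,0]],[[-0.2,0,1.6],[0,0,0]],[[0.25,0,1],[0,0,0]],[[0.25,0,1],[0,0,0]],[[0.25,0,1],[0,0,0]],[[0.15,0,0.6],[0,0,0]],[[0,0,0],[0,0,0]]]'
python3 - <<'E'
from h import *
to(-5,.075,-.003)
E
```

```text
time: 6.35
ee_pos: [0.6615, -0.0051, 0.2148]
orientation: [0.972, -0.063, 0.225, 0.018]
contact_force: [-0.1, 0.1, 0.6]
gripper_width: 0.0002
grip_force: 0.0
t 6.35 u,y,n mm [70.7 20.6 -2.2] phi 16.2 r 73.7
turn(8deg) [ 0.09 -0.01 -0.06] F(uyn) [0.3, 0.1, 0.5] w 0.0002 J [-0.14  0.7   0.09  1.73  0.16  0.27 -1.92]
shift target-axes cm [ 0.41  2.71 -0.02]  now-axes [0.43 2.71 0.01]
```

```bash
python3 -m inch '[[[0.1,0.7,-0.03],[0,0,0]],[[0.1,0.7,-0.03],[0,0,0]],[[0.1,0.65,-0.03],[0,0,0]],[[-0.06,0.48,0.02],[0,0,0]],[[-0.06,0.48,0.02],[0,0,0]],[[-0.06,0.48,0.02],[0,0,0]],[[-0.06,0.48,0.02],[0,0,0]],[[-0.24,0.6,0.06],[0,0,0]],[[-0.24,0.6,0.06],[0,0,0]],[[-0.24,0.6,0.06],[0,0,0]],[[0,0,0],[0,0,0]]]'
python3 - <<'E'
from h import *
to(-45,.074,-.003)
E
```

```text
time: 7.45
ee_pos: [0.6481, -0.063, 0.2111]
orientation: [0.972, -0.064, 0.225, 0.019]
contact_force: [-0.5, 0.2, 0.1]
gripper_width: -0.0003
grip_force: 0.0
t 7.45 u,y,n mm [ 63.4 -38.5  -0.9] phi -31.3 r 74.2
turn(8deg) [ 0.09 -0.01 -0.07] F(uyn) [-0.3, 0.1, 0.4] w -0.0003 J [ 0.01  0.69  0.02  1.77  0.18  0.23 -1.84]
shift target-axes cm [-1.02  1.38  0.47]  now-axes [-1.01  1.39  0.49]
```

```bash
python3 -m inch '[[[-0.35,0.46,0.11],[0,0,0]],[[-0.35,0.46,0.11],[0,0,0]],[[-0.35,0.46,0.11],[0,0,0]],[[-0.5,0.45,0.13],[0,0,0]],[[-0.5,0.45,0.13],[0,0,0]],[[0,0,0],[0,0,0]]]'
python3 - <<'E'
from h import *
to(-50,.074,-.003)
cv2.imwrite("pics/top2.png",cv2.resize(cv2.cvtColor(imaging.camera("top"),cv2.COLOR_RGB2BGR)[130:262,185:325],None,fx=4.5,fy=4.5,interpolation=cv2.INTER_CUBIC))
E
```

```text
time: 8.05
ee_pos: [0.6291, -0.0832, 0.1965]
orientation: [0.972, -0.063, 0.225, 0.018]
contact_force: [-0.5, -0.8, -0.2]
gripper_width: -0.0001
grip_force: 0.0
t 8.05 u,y,n mm [ 41.4 -60.8  -1.4] phi -55.8 r 73.6
turn(8deg) [ 0.09 -0.01 -0.07] F(uyn) [-0.4, -0.8, 0.1] w -0.0001 J [ 0.06  0.7   0.01  1.85  0.19  0.15 -1.82]
shift target-axes cm [ 0.64 -0.41  0.01]  now-axes [ 0.64 -0.42  0.  ]
```

View pics/top2.png

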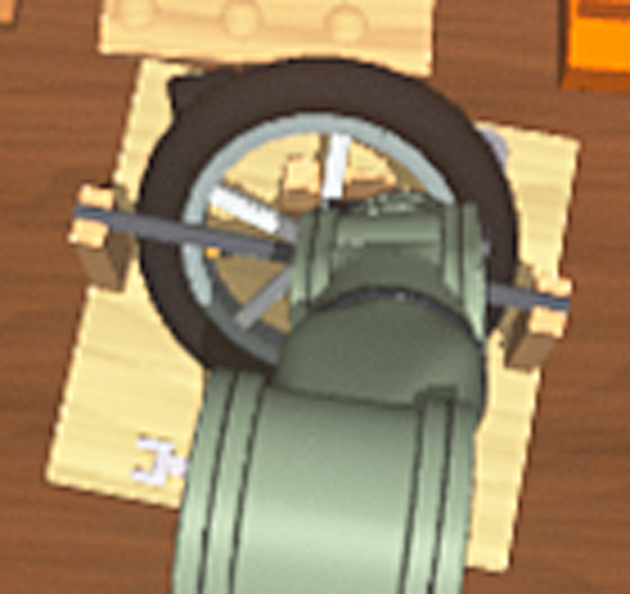

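The wheel has turned. The spokes now end near (340,137), (213,193) and (243,322), and the valve is at (213,252) on the left.

```bash
cat >> h.py <<'E'
def ang(p,n=.007):
    d=cast("top",cp(*p),ax+n*n_,n_)-ax; return np.degrees(np.arctan2(d@y_,d@u_)).round(1),np.hypot(d@y_,d@u_).round(4)
E
python3 - <<'E'
from h import *
for p in [(340,137),(213,193),(243,322)]: print(ang(p))
print(ang((213,252),-.014))
E
```

```text
(np.float64(1.8), np.float64(0.0921))
(np.float64(74.3), np.float64(0.0975))
(np.float64(145.9), np.float64(0.099))
(np.float64(111.3), np.float64(0.0963))
```

```bash
python3 -m inch '[[[0.3,-0.4,-0.07],[0,0,0]],[[-0.22,0,-0.9],[0,0,0]],[[-0.22,0,-0.9],[0,0,0]],[[-0.22,0,-0.9],[0,0,0]],[[0.6,-1.6,-0.14],[0,0,0]],[[0.6,-1.6,-0.14],[0,0,0]],[[0.5,-1.6,-0.12],[0,0,0]],[[0.2,-1.6,-0.05],[0,0,0]],[[0,-1.6,0],[0,0,0]],[[0,-1.6,0],[0,0,0]],[[0,0,0],[0,0,0]]]'
python3 - <<'E'
from h import *
to(34,.074,-.003)
E
```

```text
time: 9.2
ee_pos: [0.6426, 0.0197, 0.2327]
orientation: [0.972, -0.061, 0.226, 0.017]
contact_force: [0.1, 0.1, 0.2]
gripper_width: -0.0003
grip_force: 0.0
t 9.2 u,y,n mm [65.6 43.  25.5] phi 33.2 r 78.4
turn(8deg) [ 0.07 -0.02 -0.04] F(uyn) [0.2, 0.1, 0.0] w -0.0003 J [-0.21  0.66  0.12  1.77  0.15  0.28 -1.96]
shift target-axes cm [0.28 0.16 2.87]  now-axes [0.27 0.13 2.87]
```

```bash
python3 -m inch '[[[0.09,0.04,0.95],[0,0,0]],[[0.09,0.04,0.95],[0,0,0]],[[0.09,0.04,0.95],[0,0,0]],[[0.31,0.7,-0.08],[0,0,0]],[[0.31,0.7,-0.08],[0,0,0]],[[0.31,0.7,-0.08],[0,0,0]],[[0.07,0.51,-0.02],[0,0,0]],[[0.07,0.51,-0.02],[0,0,0]],[[0.07,0.51,-0.02],[0,0,0]],[[0.07,0.51,-0.02],[0,0,0]],[[0,0,0],[0,0,0]]]'
python3 - <<'E'
from h import *
to(-15,.074,-.003)
E
```

```text
time: 10.3
ee_pos: [0.6614, -0.0294, 0.2165]
orientation: [0.972, -0.063, 0.226, 0.018]
contact_force: [0.2, 0.4, -0.1]
gripper_width: -0.0001
grip_force: 0.0
t 10.3 u,y,n mm [73.9 -3.6 -2.7] phi -2.8 r 74.0
turn(8deg) [ 0.09 -0.02 -0.07] F(uyn) [0.1, 0.4, -0.2] w -0.0001 J [-0.07  0.7   0.06  1.73  0.16  0.27 -1.89]
shift target-axes cm [-0.23  1.56  0.09]  now-axes [-0.21  1.56  0.11]
```

```bash
python3 -m inch '[[[-0.07,0.52,0.03],[0,0,0]],[[-0.07,0.52,0.03],[0,0,0]],[[-0.07,0.52,0.03],[0,0,0]],[[-0.24,0.6,0.06],[0,0,0]],[[-0.24,0.6,0.06],[0,0,0]],[[-0.24,0.6,0.06],[0,0,0]],[[-0.38,0.5,0.1],[0,0,0]],[[-0.38,0.5,0.1],[0,0,0]],[[-0.38,0.5,0.1],[0,0,0]],[[-0.5,0.45,0.13],[0,0,0]],[[-0.5,0.45,0.13],[0,0,0]],[[0,0,0],[0,0,0]]]'
python3 - <<'E'
from h import *
where()
E
```

```text
time: 11.5
ee_pos: [0.6293, -0.0834, 0.1951]
orientation: [0.972, -0.063, 0.225, 0.018]
contact_force: [-0.3, -1.2, 0.1]
gripper_width: -0.0004
grip_force: 0.0
t 11.5 u,y,n mm [ 40.6 -61.   -2.6] phi -56.4 r 73.2
turn(8deg) [ 0.09 -0.01 -0.07] F(uyn) [-0.1, -1.3, 0.2] w -0.0004 J [ 0.06  0.7   0.01  1.85  0.19  0.15 -1.82]
```

Same retreat, then look from the hover.

```bash
python3 -m inch '[[[0.3,-0.4,-0.07],[0,0,0]],[[-0.22,0,-0.9],[0,0,0]],[[-0.22,0,-0.9],[0,0,0]],[[-0.22,0,-0.9],[0,0,0]],[[0.6,-1.6,-0.14],[0,0,0]],[[0.6,-1.6,-0.14],[0,0,0]],[[0.5,-1.6,-0.12],[0,0,0]],[[0.2,-1.6,-0.05],[0,0,0]],[[0,-1.6,0],[0,0,0]],[[0,-1.6,0],[0,0,0]],[[0,0,0],[0,0,0]]]'
python3 - <<'E'
from h import *
to(34,.074,-.003)
cv2.imwrite("pics/top3.png",cv2.resize(cv2.cvtColor(imaging.camera("top"),cv2.COLOR_RGB2BGR)[130:262,185:325],None,fx=4.5,fy=4.5,interpolation=cv2.INTER_CUBIC))
E
```

```text
time: 12.6
ee_pos: [0.6427, 0.0194, 0.2312]
orientation: [0.972, -0.062, 0.226, 0.017]
contact_force: [0.4, -0.6, 0.3]
gripper_width: -0.0001
grip_force: 0.0
t 12.6 u,y,n mm [64.8 42.7 24.3] phi 33.4 r 77.6
turn(8deg) [ 0.07 -0.02 -0.05] F(uyn) [0.6, -0.6, -0.0] w -0.0001 J [-0.21  0.66  0.12  1.77  0.15  0.28 -1.96]
shift target-axes cm [0.33 0.13 2.73]  now-axes [0.32 0.11 2.73]
```

View pics/top3.png

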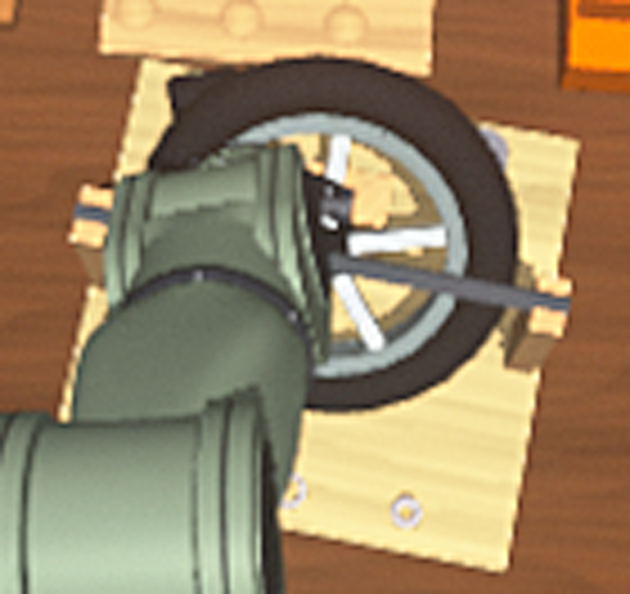

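The upper spoke ends at (342,137) and the right one at (443,237). The valve is hidden under the gripper, at about 37° by dead reckoning. I'll insert close to the spoke, clear of the valve.

Run:
```python
from h import *
print(ang((342,137)),ang((443,237)))
to(19,.068,.024)
to(19,.068,.0)
```

```text
(np.float64(0.9), np.float64(0.0924)) (np.float64(-74.3), np.float64(0.0929))
t 12.65 u,y,n mm [64.8 41.1 24.2] phi 32.3 r 76.8
turn(8deg) [ 0.08 -0.02 -0.05] F(uyn) [-0.2, -0.2, 0.5] w -0.0002 J [-0.21  0.66  0.12  1.77  0.15  0.28 -1.95]
shift target-axes cm [-0.05  1.89  0.03]  now-axes [-0.03  1.89  0.05]
t 12.65 u,y,n mm [64.8 41.1 24.2] phi 32.3 r 76.8
turn(8deg) [ 0.08 -0.02 -0.05] F(uyn) [-0.2, -0.2, 0.5] w -0.0002 J [-0.21  0.66  0.12  1.77  0.15  0.28 -1.95]
shift target-axes cm [0.53 1.89 2.36]  now-axes [0.54 1.86 2.38]
```

```bash
python3 -m inch '[[[0,0.93,0],[0,0,0]],[[0,0.93,0],[0,0,0]],[[0.18,0,0.78],[0,0,0]],[[0.18,0,0.78],[0,0,0]],[[0.18,0,0.78],[0,0,0]],[[0,0,0],[0,0,0]]]' ; python3 -c "
from h import *
where()"; python3 -m inch '[[[0.07,0.44,-0.02],[0,0,0]],[[0.07,0.44,-0.02],[0,0,0]],[[0.07,0.44,-0.02],[0,0,0]],[[0.07,0.44,-0.02],[0,0,0]],[[0.07,0.44,-0.02],[0,0,0]],[[-0.05,0.45,0.01],[0,0,0]],[[-0.05,0.45,0.01],[0,0,0]],[[-0.05,0.45,0.01],[0,0,0]],[[0,0,0],[0,0,0]]]'
python3 - <<'E'
from h import *
to(-20,.068,0)
cv2.imwrite("pics/top4.png",cv2.resize(cv2.cvtColor(imaging.camera("top"),cv2.COLOR_RGB2BGR)[130:262,185:325],None,fx=4.5,fy=4.5,interpolation=cv2.INTER_CUBIC))
E
```

```text
time: 13.25
ee_pos: [0.6557, -0.0033, 0.2108]
orientation: [0.972, -0.063, 0.225, 0.018]
contact_force: [0.2, -0.9, 0.3]
gripper_width: 0.0001
grip_force: 0.0
t 13.25 u,y,n mm [63.6 21.7 -1.4] phi 18.8 r 67.2
turn(8deg) [ 0.08 -0.01 -0.06] F(uyn) [0.5, -0.9, 0.0] w 0.0001 J [-0.15  0.7   0.1   1.75  0.15  0.25 -1.93]
time: 14.15
ee_pos: [0.6522, -0.04, 0.214]
orientation: [0.972, -0.063, 0.225, 0.018]
contact_force: [-0.4, 0.0, -0.1]
gripper_width: -0.0001
grip_force: 0.2
t 14.15 u,y,n mm [ 66.3 -15.2   0.5] phi -12.9 r 68.0
turn(8deg) [ 0.09 -0.02 -0.07] F(uyn) [-0.3, -0.0, 0.2] w -0.0001 J [-0.05  0.69  0.05  1.76  0.17  0.24 -1.87]
shift target-axes cm [-0.22  0.81  0.11]  now-axes [-0.21  0.81  0.12]
```

View pics/top4.png

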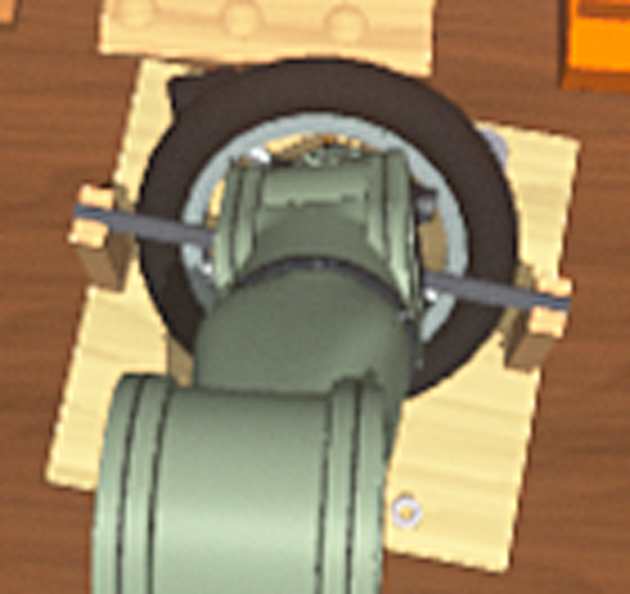

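The view is consistent: a spoke end at (262,155) puts the pushed spoke near -28°. I'll push about 6° more, back off and look.

```bash
python3 -m inch '[[[-0.08,0.35,0.03],[0,0,0]],[[-0.08,0.35,0.03],[0,0,0]],[[0,0,0],[0,0,0]],[[0.1,-0.4,0],[0,0,0]],[[-0.2,0,-0.9],[0,0,0]],[[-0.2,0,-0.9],[0,0,0]],[[-0.2,0,-0.9],[0,0,0]],[[0,0,-1.5],[0,0,0]],[[0,0,-2],[0,0,0]],[[0,1,-2],[0,0,0]],[[0,1.5,-2],[0,0,0]],[[0,2,-2],[0,0,0]]]'; python3 -m inch '[[[0,2.5,-1.5],[0,0,0]],[[0,2.5,-1.5],[0,0,0]],[[0,2.5,-1.5],[0,0,0]],[[0,2.5,-1.5],[0,0,0]],[[0,2.5,-1],[0,0,0]],[[0,2.5,-1],[0,0,0]],[[0,2.5,0],[0,0,0]],[[0,2.5,0],[0,0,0]],[[0,0,0],[0,0,0]]]'
python3 - <<'E'
from h import *
where()
cv2.imwrite("pics/top5.png",cv2.resize(cv2.cvtColor(imaging.camera("top"),cv2.COLOR_RGB2BGR)[130:262,185:325],None,fx=4.5,fy=4.5,interpolation=cv2.INTER_CUBIC))
E
```

```text
time: 15.4
ee_pos: [0.5864, -0.0776, 0.3221]
orientation: [0.972, -0.062, 0.226, 0.018]
contact_force: [0.1, -0.5, -0.0]
gripper_width: -0.0002
grip_force: 0.0
time: 16.3
ee_pos: [0.5249, -0.2742, 0.3942]
orientation: [0.972, -0.065, 0.225, 0.019]
contact_force: [-0.3, 0.1, -0.8]
gripper_width: -0.0003
grip_force: 0.0
t 16.3 u,y,n mm [ 106.4 -262.8  202.1] phi -68.0 r 283.5
turn(8deg) [ 0.11 -0.02 -0.08] F(uyn) [-0.7, 0.1, -0.4] w -0.0003 J [ 0.67  0.4  -0.26  1.6  -0.04  0.71 -1.23]
```

View pics/top5.png

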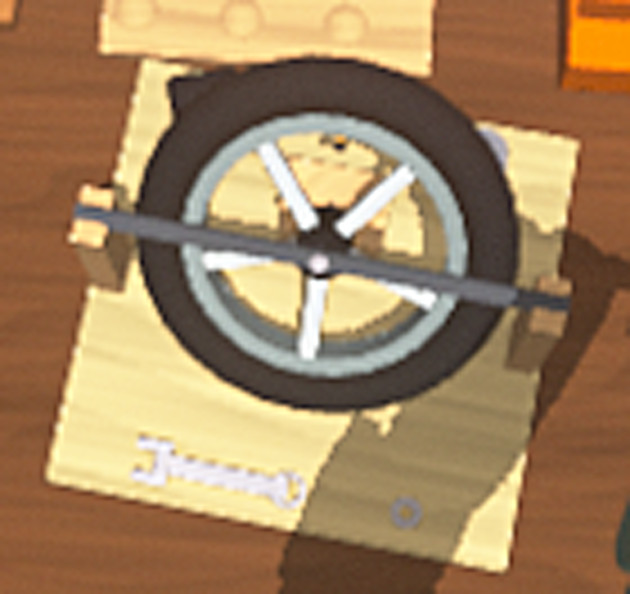

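The valve is at (339,141), near the top. Spoke ends are at about (266,150), (408,170), (433,302), (307,355) and (205,263). Next I'll measure the angle by averaging the five spokes, which cancels the centre error.

```bash
cat >> h.py <<'E'
def fold(im):
    g=im.min(2).astype(np.float32); out=[]
    for k,c in [(k,c) for c in [0] for k in range(5)]:
        pass
    ph=np.arange(0,360,.5); rs=np.arange(.055,.09,.003)
    X=np.array([T(p,r,.007) for r in rs for p in ph]); q=proj("top",X).astype(np.float32)
    v=cv2.remap(g,q[:,:1],q[:,1:],cv2.INTER_LINEAR)[:,0].reshape(len(rs),-1)
    w=np.clip(v-185,0,None).mean(0)
    return ph,w
def spokes(im,guess):
    ph,w=fold(im); r=[]
    for k in range(5):
        d=(ph-guess-72*k+180)%360-180; m=abs(d)<16; r.append((d[m]*w[m]).sum()/max(w[m].sum(),1e-6))
    return np.array(r).round(1)
E
python3 - <<'E'
from h import *
for p in [(266,150),(408,170),(433,302),(307,355),(205,263)]: print(ang(p))
print("valve",ang((339,141),-.014))
r=spokes(cv2.imread("pics/top0.png"),54); print("init off",r,r.mean())
im=cv2.cvtColor(imaging.camera("top"),cv2.COLOR_RGB2BGR); r=spokes(im,36); print("now off",r,r.mean(),np.median(r))
E
```

```text
(np.float64(39.3), np.float64(0.091))
(np.float64(-35.0), np.float64(0.0921))
(np.float64(-109.3), np.float64(0.0975))
(np.float64(-179.9), np.float64(0.1011))
(np.float64(111.0), np.float64(0.0993))
valve (np.float64(2.9), np.float64(0.0802))
init off [ 3.1  1.6 -2.1  0.2  0.3] 0.62
now off [ 3.7  4.6 -0.2 -4.2  0.6] 0.9000000000000001 0.6
```

The estimates agree that the valve is about 1° from the top (spoke averages 0.9° and 1.2°). The wheel is at rest, the spanner and nut haven't moved, and the arm is clear, so I'm handing in.

```bash
python3 -c "
from cell import env
print(env.close_job())"
```

```text
the job is handed in; nothing more can be done
None
```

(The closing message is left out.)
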